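# Square up the tin on the pegged board and build the display pile

## Task

Start the display pile on the pegged board: the big flat tin lies askew, so, keeping it flat on the board, push its near right corner to turn it about the peg at its opposite corner until its far end is against both far pegs, and close it up to the peg on its left side. Then set the long carton on the tin and the short carton on the long one, each centred over the tin and lengthwise with it; set them down without dropping them, let go, and leave the pencil cup and the sharpener alone.

Things in the scene. Friction and masses are not known exactly. Their poses are not given: they have to be found in the camera images.
- board: Fixed plywood board, 15 mm thick, with a 32 mm grid of dark holes (shallow, drawn on) and three wooden pegs 12 mm in diameter standing 40 mm above its top. Origin on the underside; it reaches from x = -144 to +112 mm and y = -144 to +144 mm. Its x axis points to the far pegs (away from the robot, within 0.25 rad), y to the side peg, z up.
- peg_far_left (a point): Centre of the top of the left one of the two far pegs (board x +96 mm, y +32 mm). The tin's far left corner bears on this peg and the side peg while it is turned, so the tin swings about a point 26 mm in from its far end and its left side. A finger pushing the near corner should travel with it on that swing, away and to the right; pushed straight ahead it rubs on the end and can bind the tin.
- peg_far_right (a point): Centre of the top of the right one of the two far pegs (board x +96 mm, y -64 mm).
- peg_side (a point): Centre of the top of the left side peg (board x +64 mm, y +64 mm), which bears on the tin's left long side, 26 mm from its far end.
- seat (a point): Point on the board's top face under the tin's centre when the tin lies home, its far end against both far pegs and its left side against the side peg (board x 0, y -7 mm). Axes as the board's.
- tin_center (a point): Centre (half-way up) of the big flat metal tin: 180 mm long (its x), 130 mm wide (its y), 22 mm high, about 0.4 kg, blank paper on top. Too wide to grasp; it slides when pushed. At first it lies on the board turned 0.25 to 0.5 rad clockwise from above, its far left corner 0 to 20 mm from the pegs; its near right corner (tin x -90, y -65 mm) is the one to push. Its near end may overhang the board.
- long_carton_center (a point): Centre (half-way up) of the larger closed cardboard carton, 176 mm long (its x) by 64 mm wide (its y) by 40 mm high, about 0.24 kg; it lies on the counter to one side of the board.
- short_carton_center (a point): Centre (half-way up) of the smaller closed cardboard carton, 120 mm long (its x) by 52 mm wide (its y) by 36 mm high, about 0.13 kg; it lies on the counter to the other side of the board.
- pencil_cup: Bystander: grey cup of pencils, 76 mm across, 100 mm high (pencils to 190 mm), beyond the work on the left. Origin at the centre of its underside.
- sharpener: Bystander: crank pencil sharpener, about 100 by 55 mm, 100 mm high, beyond the work on the right. Origin at the centre of its underside.
Not all that is in view belongs to the job. Leave any white look-alike of the part that bears long_carton_center alone. Of the things that look like the part that bears tin_center, the larger one is meant.

How it is judged:
On the way, in this order (a step that is already met when the one before it is completed fails the run):
1. the tin lies flat and square on the board, its far end against both far pegs and its left side against the side peg, and no carton is on it yet (x of tin_center in the frame of seat between -0.005 and 0.005 m and y of tin_center in the frame of seat between -0.006 and 0.006 m and z of tin_center in the frame of seat between 0.007 and 0.015 m and angle between the x axis of tin_center and the x axis of seat, either way round below 0.05 rad and horizontal distance between each of long_carton_center, short_carton_center and tin_center above 0.12 m), for 0.2 s.
2. the long carton lies on the tin, centred and lengthwise with it (x of tin_center in the frame of seat between -0.005 and 0.005 m and y of tin_center in the frame of seat between -0.006 and 0.006 m and z of tin_center in the frame of seat between 0.007 and 0.015 m and angle between the x axis of tin_center and the x axis of seat, either way round below 0.05 rad and horizontal distance between long_carton_center and tin_center below 0.01 m and z of long_carton_center in the frame of tin_center between 0.026 and 0.036 m and angle between the x axis of long_carton_center and the x axis of tin_center, either way round below 0.09 rad and angle between long_carton_center's own z axis and vertical below 0.05 rad), for 0.2 s.
At the end, for the whole second after the job is handed in: Tin flat on the board, square within 0.05 rad, far end against both far pegs (5 mm), left side against the side peg (6 mm); long carton on the tin, short carton on the long one, each upright, centred on the tin within 10 mm and lengthwise with it within 0.09 rad; at rest and released (all of step 2 and horizontal distance between short_carton_center and tin_center below 0.01 m and z of short_carton_center in the frame of tin_center between 0.064 and 0.074 m and angle between the x axis of short_carton_center and the x axis of tin_center, either way round below 0.09 rad and angle between short_carton_center's own z axis and vertical below 0.05 rad and linear speed of each of tin, long_carton, short_carton below 0.02 m/s); the robot touches nothing.
It fails at once if the tin is lifted off the board or tipped up (z of tin_center in the frame of seat above 0.025 m or angle between tin_center's own z axis and vertical above 0.12 rad).
It fails at once if a carton is dropped (falls freely for more than about 18 mm) ((contact force between long_carton and anything else below 0.02 N and linear speed of long_carton above 0.6 m/s) or (contact force between short_carton and anything else below 0.02 N and linear speed of short_carton above 0.6 m/s)).
It fails at once if the cup or the sharpener is moved by more than 25 mm or tipped (distance of any of pencil_cup, sharpener from where it was at the start of the episode above 0.025 m or angle between any of pencil_cup, sharpener's own z axis and vertical above 0.3 rad).
It also fails if it takes over 72 s, if anything falls off the work surface, if the arm or the gripper's body presses on something with over 40 N, if the wrist force passes 120 N, or if a joint passes its speed limit or range.

## Robot

A 6-joint arm with a two-finger parallel gripper is mounted at the origin on the work surface. World frame = base frame: x ahead of the robot, y to its left, z up, the work surface at z = 0. Lengths are in m, angles in rad, forces in N, time in s.
With the tool pointing down it reaches from about 0.4 to 0.825 m from the base axis. Payload 7 kg.
Tool frame: the origin (TCP) lies midway between the tips of the shut fingers; the grasp point (between the pads) lies 19 mm behind it (ctrl.pinch_z is the distance from the TCP to the grasp point, in m); z points along the fingers, y is the direction in which the jaws open and shut (so a half turn about z gives the same grasp; the last joint's range is limited). The gripper opens to 85 mm and grips with 20 to 120 N. Pads are 22 mm wide; open, the fingers measure 114 mm over their backs; the gripper's body (76 mm by 85 mm) begins 54 mm behind the grasp point. The pads swing forward as they close: fully open they stand 13 mm farther back than shut.
Start: joints at [1.617, 0.359, 0.012, 0, -1.224, -0.288], TCP at [0.162, 0.655, 0.231] pointing down, gripper open.
Joint ranges: [-3.07, 3.07], [-1.43, 2.12], [-1.02, 1.25], [-3.03, 1.67], [-3.05, -0], [-3.03, 3.03]. Speed limits (rad/s): [2.39, 2.39, 3.01, 3.14, 3.14, 3.14].

## Interface

Orientations are given as a rotation vector (axis times angle).
In Python, from cell import ctrl, get_obs, optics, job_done gives the robot as it stands. Calls block until the motion is done:
- ctrl.reach(position, orientation): joint-space move of the TCP to a pose.
- ctrl.move_linear(position, frame=None, speed=0.15, guard=None): straight line of the TCP; frame=None keeps the orientation; speed is the mean speed in m/s. With guard (N) it stops when the force on the tool has changed by that much, and returns True; else False.
- ctrl.move_j(angles): joint-space move.
- ctrl.move_gripper(opening, squeeze=None): finger opening in m; squeeze is the grip in N (None keeps the last); returns when the fingers have stopped.
- ctrl.wait(seconds).
- ctrl.solve_ik(position, orientation): joint angles nearest the present ones, or None.
- get_obs(): the state.
- optics.snapshot(name): name is "side" or "top" or "wrist"; returns a dict with "image" (420x560x3 uint8, blue, green, red), "camera_matrix" (3x3 intrinsics, pixels), "k1" (the pictures are not rectified: a ray, as slopes to the right and down, at radius r is drawn at 1 + k1 r^2 times it, then the intrinsics apply), "position" and "orientation" of the camera in the world; the wrist camera has in their place "tool_from_camera" (4x4, takes a point from camera to tool coordinates, whose origin is the TCP and whose axes are the flange's). Camera axes: x right, y down, z forward; pixel columns grow to the right and rows downward; lengths in m; the calibration is good to about 2 mm. A picture is of the moment at which its call begins: read the wrist's pose just before it. There is no depth.
A pose or a line that the arm cannot do raises ctrl.IKError and nothing moves.
- job_done(): hands the job in, once; it reports no verdict.
The state is a dict: "time": time; "joint_positions": joint angles; "qvel": joint speeds; "joint_efforts": joint torques, N m; "position": TCP position; "tcp_rot": TCP orientation; "force": force on the tool from outside, world axes, zero at the start; "wrist_torque": the same for the moment, N m; "width": finger opening in m.
Only numpy, scipy, OpenCV 4.12 (cv2) and the standard library are available. Lean on these libraries where they do the work, as an engineer would, in place of code of your own. Each camera call takes 0.05 s, during which the arm holds its last target.

## Working session

There is one attempt and no reset: what is moved stays moved. The work goes in short steps, each a Python script; the robot and the scene stay as the last script left them, time stands still between calls to the robot, and variables do not carry over. Pictures are saved under pics/ and viewed, and the job is handed in when it is done.

```bash
ls; mkdir -p pics
python3 - <<'E'
from cell import ctrl,get_obs,optics
import cv2
o=get_obs(); print(o)
for n in ["side","top","wrist"]:
    s=optics.snapshot(n); cv2.imwrite(f"pics/{n}0.png",s["image"]); print(n,{k:v for k,v in s.items() if k!="image"})
print(ctrl.pinch_z)
E
```

```text
pics
{'time': 0.0, 'joint_positions': array([ 1.61708212e+00,  3.59375874e-01,  1.10441553e-02, -3.50195815e-04,
       -1.22409049e+00, -2.88143205e-01]), 'qvel': array([ 0.00129423, -0.00018309, -0.00152922, -0.00070498, -0.00026156,
        0.00181635]), 'joint_efforts': array([-7.74932869e-04, -5.83306646e+01,  2.93425333e+01,  6.93681791e+00,
       -5.87929215e-03, -8.60428955e-07]), 'position': array([0.1615492 , 0.6548808 , 0.23036439]), 'tcp_rot': array([ 3.11698120e+00, -3.78969323e-01, -8.48767712e-05]), 'force': array([-0.12403633,  0.20481658, -1.06026039]), 'wrist_torque': array([ 0.07151394, -0.0438366 , -0.04222902]), 'width': 0.08522634503249706}
side {'camera_matrix': array([[533.81089401,   0.        , 281.15002131],
       [  0.        , 533.81089401, 208.29061451],
       [  0.        ,   0.        ,   1.        ]]), 'k1': -0.010146957268942358, 'position': array([ 0.42577458, -0.71199494,  1.09530333]), 'orientation': array([-2.44925776,  0.3080398 , -0.10700969])}
top {'camera_matrix': array([[451.00224013,   0.        , 277.27440085],
       [  0.        , 451.00224013, 218.63602438],
       [  0.        ,   0.        ,   1.        ]]), 'k1': -0.0521750353318852, 'position': array([0.56437752, 0.07942133, 1.1876914 ]), 'orientation': array([-2.19794636,  2.16530615, -0.04833458])}
wrist {'camera_matrix': array([[339.27689116,   0.        , 273.51953931],
       [  0.        , 339.27689116, 204.8414817 ],
       [  0.        ,   0.        ,   1.        ]]), 'k1': -0.03794192264376871, 'tool_from_camera': array([[-9.01080772e-06, -9.47934714e-01, -3.18464721e-01,
         8.16221723e-02],
       [ 9.99999356e-01,  3.52775325e-04, -1.07835737e-03,
        -3.52003079e-04],
       [ 1.13455888e-03, -3.18464526e-01,  9.47934100e-01,
        -1.43273143e-01],
       [ 0.00000000e+00,  0.00000000e+00,  0.00000000e+00,
         1.00000000e+00]])}
0.0187
```

View pics/top0.png

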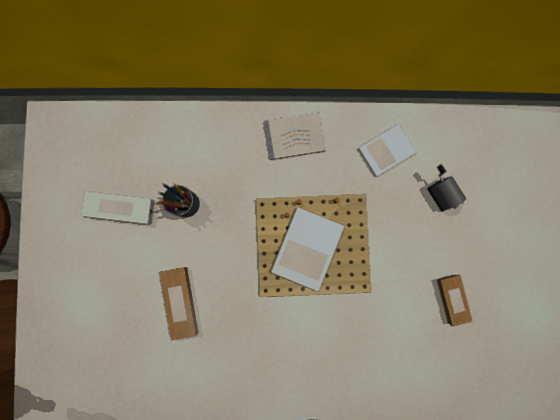

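View pics/side0.png

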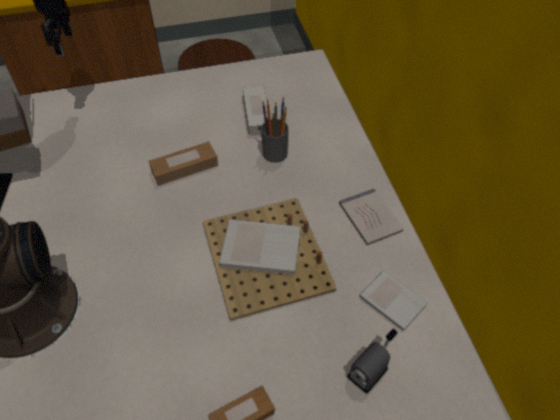

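Top view: candidates for the tin are the board one at (308,248) and a smaller one at (388,150). The larger, on the board, is meant. For the long carton, the brown one at (179,303) fits and the white one at (117,208) is the look-alike. The short carton is at (454,300), the pegs are near (286,215), (298,202) and (337,200). Next I'll confirm in a crop and build the ray caster.

```bash
cat > h.py <<'E'
from cell import ctrl,get_obs,optics,job_done
import numpy as np, cv2
from scipy.spatial.transform import Rotation as R
def campose(s,obs=None):
    if "position" in s: return R.from_rotvec(s["orientation"]).as_matrix(), np.array(s["position"])
    T=s["tool_from_camera"]; Rt=R.from_rotvec(obs["tcp_rot"]).as_matrix()
    return Rt@T[:3,:3], Rt@T[:3,3]+obs["position"]
def dist(s): return np.array([s["k1"],0,0,0,0.])
def cast(s,px,z,obs=None):
    Rm,p=campose(s,obs)
    u=cv2.undistortPoints(np.asarray(px,float).reshape(-1,1,2),s["camera_matrix"],dist(s)).reshape(-1,2)
    d=np.c_[u,np.ones(len(u))]@Rm.T
    return p+d*((z-p[2])/d[:,2])[:,None]
def proj(s,P,obs=None):
    Rm,p=campose(s,obs)
    P=np.asarray(P,float).reshape(-1,3)
    return cv2.projectPoints(P,cv2.Rodrigues(Rm.T)[0],-Rm.T@p,s["camera_matrix"],dist(s))[0].reshape(-1,2)
def snap(n,name=None):
    o=get_obs(); s=optics.snapshot(n)
    if name: cv2.imwrite(f"pics/{name}.png",s["image"])
    return s,o
E
python3 - <<'E'
import cv2,numpy as np
im=cv2.imread("pics/top0.png")
c=cv2.resize(im[185:305,240:390],None,fx=5,fy=5,interpolation=cv2.INTER_CUBIC); cv2.imwrite("pics/c1.png",c)
d=[im[255:350,140:230],im[255:350,415:505]]
cv2.imwrite("pics/c2.png",cv2.resize(np.hstack(d),None,fx=4,fy=4,interpolation=cv2.INTER_CUBIC))
E
```

```text
(no output)
```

View pics/c1.png

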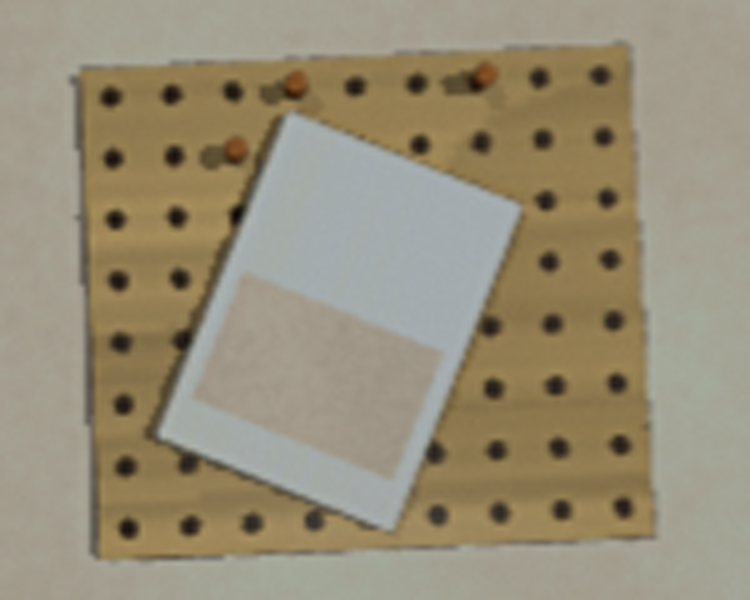

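View pics/c2.png

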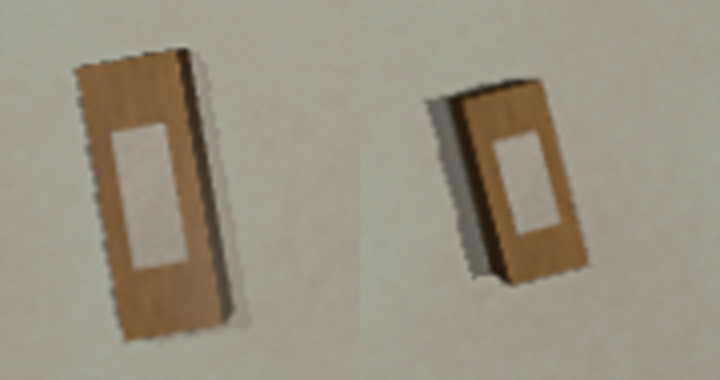

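```bash
cat > meas.py <<'E'
from h import *
def quad(mask,eps=0.03):
    cs,_=cv2.findContours(mask,cv2.RETR_EXTERNAL,cv2.CHAIN_APPROX_NONE)
    c=max(cs,key=cv2.contourArea)
    return c
def rectpose(s,c,z,L,W,obs=None):
    P=cast(s,c.reshape(-1,2),z,obs)[:,:2].astype(np.float32)
    (cx,cy),(a,b),_=cv2.minAreaRect(P*1000); box=cv2.boxPoints(cv2.minAreaRect(P*1000))/1000
    e=[box[1]-box[0],box[2]-box[1]]; l=max(e,key=np.linalg.norm)
    if l[0]<0:l=-l
    return np.array([cx,cy])/1000,np.arctan2(l[1],l[0]),sorted([a,b]),box
def boardfit(s,im,hint):
    # hint: rough T (x,y,th)
    g=cv2.cvtColor(im,cv2.COLOR_BGR2GRAY)
    X=np.array([(i,j) for i in np.arange(-128,97,32) for j in np.arange(-128,129,32) if (i,j) not in[(96,32),(96,-64),(64,64)]])/1000.
    x,y,th=hint
    big=cv2.resize(g,None,fx=4,fy=4,interpolation=cv2.INTER_CUBIC)
    for it in range(4):
        Rm=np.array([[np.cos(th),-np.sin(th)],[np.sin(th),np.cos(th)]])
        W=X@Rm.T+[x,y]; px=proj(s,np.c_[W,np.full(len(W),.015)])
        A=[];B=[]
        for k,(u,v) in enumerate(px):
            r=20 if it else 26
            U,V=int(4*u+1.5),int(4*v+1.5); w=big[V-r:V+r+1,U-r:U+r+1]
            if w.shape!=(2*r+1,2*r+1): continue
            m=(w<75).astype(np.uint8)
            n,lab,st,ce=cv2.connectedComponentsWithStats(m)
            for q in range(1,n):
                l,t,ww,hh,a=st[q]
                if 60<a<400 and l>0 and t>0 and l+ww<2*r+1 and t+hh<2*r+1 and max(ww,hh)<1.6*min(ww,hh):
                    A.append(X[k]);B.append(((U-r+ce[q][0])/4-.375,(V-r+ce[q][1])/4-.375));break
        A=np.array(A);Bw=cast(s,B,.015)[:,:2]
        ca,cb=A.mean(0),Bw.mean(0);H=(A-ca).T@(Bw-cb)
        th=np.arctan2(H[0,1]-H[1,0],H[0,0]+H[1,1])
        Rm=np.array([[np.cos(th),-np.sin(th)],[np.sin(th),np.cos(th)]])
        t=cb-Rm@ca; x,y=t; res=np.linalg.norm(A@Rm.T+t-Bw,axis=1)
    return (x,y,th),len(A),res.mean()*1e3,res.max()*1e3
E
python3 - <<'E'
from meas import *
s,o=snap("top","top1"); im=s["image"]
p=cast(s,[(272,199.2),(364.5,286)],.015)[:,:2]; print(p)
# corner holes: crop(110,96)->240+22,185+19.2 = board(96,128); crop(623,507)-> (364.6,286.4)=board(-128,-128)
a,b=cast(s,[(262,204.2),(364.6,286.4)],.015)[:,:2]
d=a-b; th=np.arctan2(d[1],d[0])-np.arctan2(256,224)
c=(a+b)/2; Rm=np.array([[np.cos(th),-np.sin(th)],[np.sin(th),np.cos(th)]]); h=c-Rm@[-.016,0]
print("hint",h,th)
print("board",boardfit(s,im,(h[0],h[1],th)))
hsv=cv2.cvtColor(im,cv2.COLOR_BGR2HSV)
for nm,pt in dict(tin=(323,228),paper=(303,262),board=(350,240),lc=(179,330),sc=(455,318),label=(178,300),table=(230,240)).items(): print(nm,hsv[pt[1],pt[0]])
E
```

```text
[[ 0.6872849   0.11489752]
 [ 0.46565207 -0.12753898]]
hint [0.58519118 0.00742095] 0.05720453681683735
board ((np.float64(0.5859787709730191), np.float64(0.008383360248180476), np.float64(0.058525041433859476)), 44, np.float64(0.19943396200559002), np.float64(0.8700761038358547))
tin [100  13 174]
paper [ 19  38 163]
board [ 19 113 144]
lc [ 16 132 118]
sc [ 16 147 118]
label [ 20  36 161]
table [ 22  29 165]
```

```bash
cat >> meas.py <<'E'
BOARD=(0.58598,0.00838,0.05853)
def w2b(p):
    x,y,th=BOARD; c,s_=np.cos(th),np.sin(th); p=np.asarray(p)[...,:2]-[x,y]
    return p@np.array([[c,-s_],[s_,c]])
def b2w(p):
    x,y,th=BOARD; c,s_=np.cos(th),np.sin(th)
    return np.asarray(p)@np.array([[c,s_],[-s_,c]])+[x,y]
def tinpose(s,cen,r=75,z=.037):
    hsv=cv2.cvtColor(s["image"],cv2.COLOR_BGR2HSV); big=cv2.resize(hsv,None,fx=4,fy=4,interpolation=cv2.INTER_CUBIC)
    m=((big[...,1]<70)&(big[...,2]>110)).astype(np.uint8)
    w=np.zeros_like(m); brd=proj(s,np.c_[b2w(np.array([(-.144,-.144),(-.144,.144),(.112,.144),(.112,-.144)])*.97),np.full(4,.015)])
    cv2.fillConvexPoly(w,(brd*4).astype(np.int32),1); m&=w
    m=cv2.morphologyEx(m,cv2.MORPH_OPEN,np.ones((9,9)))
    c=quad(m).reshape(-1,2)/4-.375
    return rectpose(s,c,z,0,0)
def carton(s,cen,z,r=50):
    hsv=cv2.cvtColor(s["image"],cv2.COLOR_BGR2HSV); big=cv2.resize(hsv,None,fx=4,fy=4,interpolation=cv2.INTER_CUBIC)
    m=((big[...,1]>85)&(big[...,2]>85)).astype(np.uint8)
    w=np.zeros_like(m); cv2.circle(w,(int(4*cen[0]),int(4*cen[1])),4*r,1,-1); m&=w
    m=cv2.morphologyEx(m,cv2.MORPH_OPEN,np.ones((7,7)))
    c=quad(m).reshape(-1,2)/4-.375
    return rectpose(s,c,z,0,0)
E
python3 - <<'E'
from meas import *
s,o=snap("top")
c,a,sz,box=tinpose(s,None); print("tin",c,a,a-BOARD[2],sz,"inboard",w2b(c)*1e3); print(w2b(box)*1e3)
c,a,sz,box=carton(s,(179,303),.040); print("long",c,a,sz)
c,a,sz,box=carton(s,(454,300),.036,40); print("short",c,a,sz)
E
```

```text
tin [0.55973273 0.02179987] -0.37032717 -0.42885718 [131.9715118408203, 181.74264526367188] inboard [-25.41731055  14.93226917]
[[-135.49843364   -7.2907364 ]
 [  29.78587552  -82.86509618]
 [  84.66379906   37.15527688]
 [ -80.62051015  112.72963573]]
long [0.41588593 0.35039816] 0.1983606 [66.7502670288086, 176.09024047851562]
short [ 0.43501785 -0.35676151] 0.25736812 [53.09335708618164, 121.68408203125]
```

```bash
cat >> meas.py <<'E'
def rot(yaw): return (R.from_euler('z',yaw)*R.from_rotvec([np.pi,0,0])).as_rotvec()
def M(th): return np.array([[np.cos(th),-np.sin(th)],[np.sin(th),np.cos(th)]])
def constrained(th):
    ex,ey=M(th).T
    u=np.dot([.096,.032],ex)-.006-.090; v=np.dot([.064,.064],ey)-.006-.065
    return u*ex+v*ey
E
python3 - <<'E'
from meas import *
c0=np.array([-.0254,.0149]);th=-.4289
print(constrained(th)*1e3, constrained(0)*1e3, M(th).T@(constrained(th)-c0)*1e3)
q=get_obs()["joint_positions"]
for yaw in [BOARD[2]+th,BOARD[2]+th+np.pi,BOARD[2]+th+np.pi/2,BOARD[2]+th-np.pi/2]:
  for loc in [(-.128,-.048),(-.105,-.048)]:
    p=b2w(c0+M(th)@loc)
    print(yaw,p,ctrl.solve_ik([*p,.10],rot(yaw)),ctrl.solve_ik([*p,.022],rot(yaw)))
E
```

```text
[-14.26336343  21.71766365] [ 0. -7.] [ 7.2926554  10.83154601]
-0.37037 [0.42305703 0.02335431] [ 5.24913602e-01  7.89088089e-02 -6.98629444e-01  4.44089210e-16
 -7.93258074e-01  6.75512725e-01] [ 5.24913602e-01  2.15960410e-01 -7.88122745e-01  4.44089210e-16
 -5.66713172e-01  6.75512725e-01]
-0.37037 [0.44449748 0.01502922] [ 4.79678904e-01  1.14699392e-01 -6.56559491e-01  4.44089210e-16
 -7.99537443e-01  7.20747423e-01] [ 4.79678904e-01  2.45365704e-01 -7.42669914e-01  4.44089210e-16
 -5.82760708e-01  7.20747423e-01]
2.7712226535897933 [0.42305703 0.02335431] [ 5.24913602e-01  7.89088089e-02 -6.98629444e-01 -4.44089210e-16
 -7.93258074e-01 -2.46607993e+00] [ 5.24913602e-01  2.15960410e-01 -7.88122745e-01 -4.44089210e-16
 -5.66713172e-01 -2.46607993e+00]
2.7712226535897933 [0.44449748 0.01502922] [ 4.79678904e-01  1.14699392e-01 -6.56559491e-01 -4.44089210e-16
 -7.99537443e-01 -2.42084523e+00] [ 4.79678904e-01  2.45365704e-01 -7.42669914e-01 -4.44089210e-16
 -5.82760708e-01 -2.42084523e+00]
1.2004263267948967 [0.42305703 0.02335431] [ 5.24913602e-01  7.89088089e-02 -6.98629444e-01 -4.44089210e-16
 -7.93258074e-01  2.24630905e+00] [ 5.24913602e-01  2.15960410e-01 -7.88122745e-01 -4.44089210e-16
 -5.66713172e-01  2.24630905e+00]
1.2004263267948967 [0.44449748 0.01502922] [ 4.79678904e-01  1.14699392e-01 -6.56559491e-01 -4.44089210e-16
 -7.99537443e-01  2.29154375e+00] [ 4.79678904e-01  2.45365704e-01 -7.42669914e-01 -4.44089210e-16
 -5.82760708e-01  2.29154375e+00]
-1.9411663267948964 [0.42305703 0.02335431] [ 0.5249136   0.07890881 -0.69862944  0.         -0.79325807 -0.8952836 ] [ 0.5249136   0.21596041 -0.78812274  0.         -0.56671317 -0.8952836 ]
-1.9411663267948964 [0.44449748 0.01502922] [ 0.4796789   0.11469939 -0.65655949  0.         -0.79953744 -0.8500489 ] [ 0.4796789   0.2453657  -0.74266991  0.         -0.58276071 -0.8500489 ]
```

Run:
```python
from meas import *
c0=np.array([-.0254,.0149]);th0=-.4289
d0=c0-constrained(th0)
def fp(th,k,h=.012,y=-.048): return b2w(constrained(th)+k*d0+M(th)@[-.09-h,y])
Z=.022
p=fp(th0,1,.036)
print(p)
ctrl.move_gripper(0.0)
ctrl.reach([*p,.12],rot(BOARD[2]+th0))
ctrl.move_linear([*p,Z],speed=.15)
print("dn",get_obs()["position"],get_obs()["width"],get_obs()["time"])
for th,k in [(th0,1),(-.36,.66),(-.29,.33),(-.22,0)]:
    p=fp(th,k); g=ctrl.move_linear([*p,Z],rot(BOARD[2]+th),speed=.06,guard=15)
    o=get_obs(); print(th,g,o["position"],p,o["force"].round(1),o["time"])
    if g: break
s,o=snap("top","top2"); snap("side","side2")
c,a,sz,box=tinpose(s,None); print("tin",a-BOARD[2],sz,w2b(c)*1e3)
```

```text
[0.42492142 0.02263039]
dn [0.42534568 0.0229493  0.02237956] 1.6094738239773134e-05 4.2833
-0.4289 False [0.44748056 0.01366754 0.02193849] [0.44729406 0.01394334] [-0.2 -0.9  0. ] 4.8333
-0.36 False [0.45397013 0.00396694 0.0219885 ] [0.45401028 0.00401039] [-1.  -1.  -0.2] 5.1833
-0.29 False [ 0.46133273 -0.00584702  0.02199722] [ 0.46132287 -0.0059839 ] [0.3 0.1 0.8] 5.5417
-0.22 False [ 0.46881293 -0.01574963  0.02186289] [ 0.46928567 -0.01574887] [-1.4 -1.  -1.1] 5.9
tin -0.21377222 [132.78268432617188, 180.03411865234375] [-7.80064596  7.10280959]
```

View pics/top2.png

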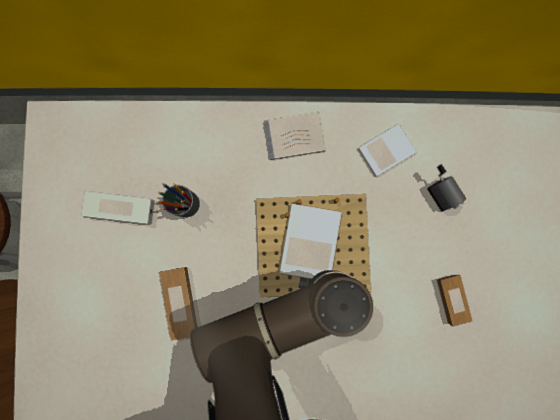

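View pics/side2.png

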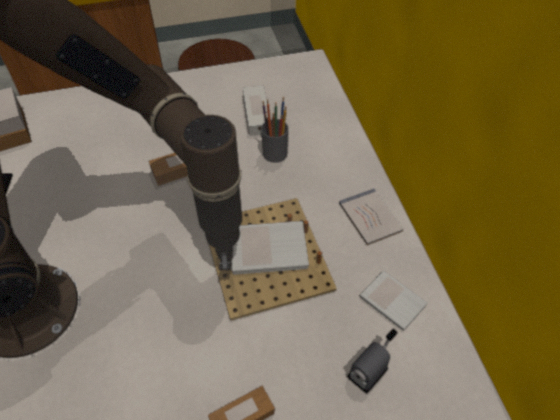

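The tin (308,240) has swung to -0.21 rad with the finger riding its near right corner. I'll carry on along the arc and then seat it.

Run:
```python
from meas import *
print(constrained(-.2138)*1e3)
def fp(th,h=.012,y=-.048): return b2w(constrained(th)+M(th)@[-.09-h,y])
Z=.022
for th in [-.15,-.08,-.03,0.0]:
    p=fp(th); g=ctrl.move_linear([*p,Z],rot(BOARD[2]+th),speed=.06,guard=15)
    o=get_obs(); print(th,g,o["position"],p,o["force"].round(1),o["time"])
    if g: break
yaw=BOARD[2]; d=M(yaw)@[1,0]; p=get_obs()["position"]
g=ctrl.move_linear([*(p[:2]+d*.012),Z],rot(yaw),speed=.03,guard=8); o=get_obs(); print("push",g,w2b(o["position"])*1e3,o["force"].round(1),o["time"])
s,o=snap("top","top3")
c,a,sz,box=tinpose(s,None); print("tin",a-BOARD[2],sz,w2b(c)*1e3); print(w2b(box)*1e3)
cv2.imwrite("pics/c3.png",cv2.resize(s["image"][185:305,240:390],None,fx=5,fy=5,interpolation=cv2.INTER_CUBIC))
```

```text
[-7.68423476  6.90974803]
-0.15 False [ 0.47464314 -0.02752242  0.02208612] [ 0.47435503 -0.02772946] [-0.2 -1.1 -0.2] 6.3667
-0.08 False [ 0.48039401 -0.03920077  0.02210504] [ 0.48006451 -0.03944734] [-0.5 -1.  -0.8] 6.7333
-0.03 False [ 0.48456053 -0.04746651  0.02201945] [ 0.48453386 -0.04764575] [0.2 0.4 0.6] 7.0417
0.0 False [ 0.48710367 -0.05241814  0.02192158] [ 0.48737198 -0.05249247] [-1.2 -0.1  0.5] 7.2917
push True [-102.67451917  -55.10899867] [0.3 0.5 0.2] 7.5
tin 0.0010074861 [132.2313995361328, 180.1477813720703] [ 0.5464238  -6.79919427]
[[-89.59402333  59.22572436]
 [-89.46082538 -73.00560754]
 [ 90.68685907 -72.82411161]
 [ 90.55366112  59.40722028]]
```

View pics/c3.png

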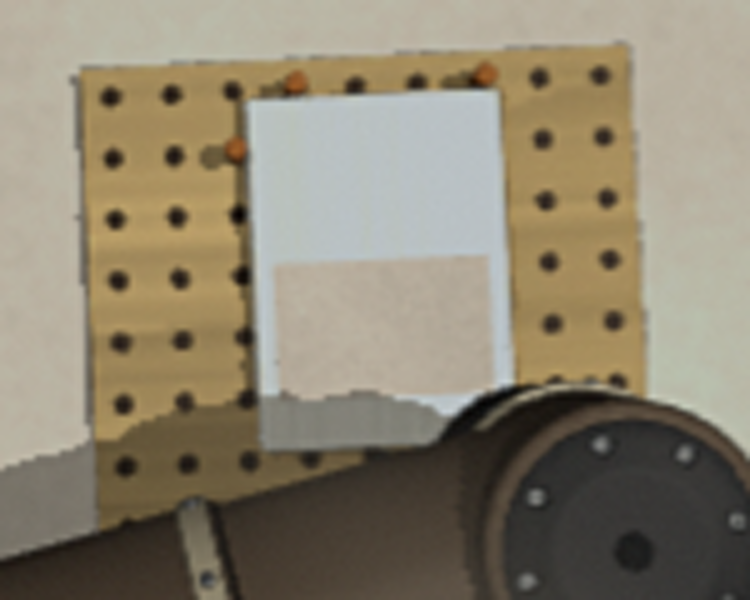

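The tin is home: measured (0.5, -6.8) mm against (0, -7), 0.001 rad, with its far end on both far pegs and its left side on the side peg. Next is the long carton.

Run:
```python
from meas import *
yaw=BOARD[2]; d=M(yaw)@[1,0]; p=get_obs()["position"]
ctrl.move_linear([*(p[:2]-d*.02),.022],speed=.1)
ctrl.move_linear([*(p[:2]-d*.02),.15],speed=.25)
ctrl.move_gripper(.085)
P=np.array([.41589,.3504]);A=.19836
ctrl.reach([*P,.15],rot(A))
s,o=snap("wrist","w4"); 
print(o["position"],R.from_rotvec(o["tcp_rot"]).as_matrix()[:2,0],o["joint_positions"].round(2),o["time"])
s,o=snap("top","top4")
c,a,sz,box=tinpose(s,None); print("tin",a-BOARD[2],sz,w2b(c)*1e3)
```

```text
[0.41616975 0.34955087 0.14999136] [0.98055731 0.19623284] [ 1.06  0.21 -0.39 -0.   -0.97  0.71] 10.8417
tin -0.0012435801 [132.10986328125, 181.7012481689453] [-0.19008051 -6.92150475]
```

View pics/w4.png

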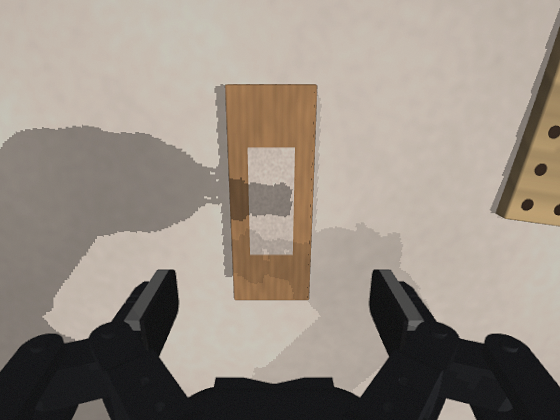

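View pics/top4.png

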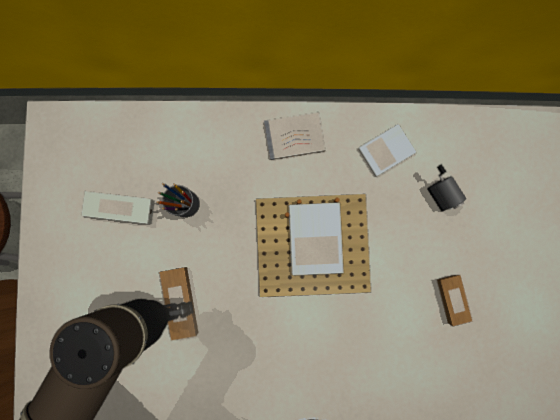

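The wrist view shows the brown carton with its top face corners at (225,84), (317,84), (309,299) and (233,299), between the open fingers. I'll cross-check the centre from these and then grasp.

Run:
```python
from meas import *
s,o=snap("wrist")
q=cast(s,[(225,84),(317,84),(309,299),(233,299)],.04,o)
print(q, q.mean(0), np.linalg.norm(q[0]-q[3]),np.linalg.norm(q[0]-q[1]))
d=(q[0]+q[1]-q[2]-q[3]); A=np.arctan2(d[1],d[0]); print(A)
P=np.array([.41589,.3504])
print("diff",q.mean(0)[:2]-P)
Cw=q.mean(0)[:2]
C=(P+Cw)/2
A=(A+.19836)/2
ctrl.move_linear([*C,.10],rot(A),speed=.2)
g=ctrl.move_linear([*C,.004],speed=.12,guard=10); o=get_obs(); print(g,o["position"],o["force"])
ctrl.move_gripper(.05,40); o=get_obs(); print(o["width"],o["position"],o["force"],o["time"])
ctrl.move_linear([*C,.14],speed=.15)
snap("wrist","w5"); o=get_obs(); print(o["width"],o["force"],o["time"])
np.save("lc.npy",[*C,A])
```

```text
[[0.49482865 0.40076992 0.04      ]
 [0.50753741 0.33696391 0.04      ]
 [0.3343375  0.30223964 0.04      ]
 [0.32129466 0.36719623 0.04      ]] [0.41449956 0.35179242 0.04      ] 0.17675191646451488 0.06505935239471113
0.1944853632242014
diff [-0.00139044  0.00139242]
False [0.41558663 0.35169277 0.0048011 ] [-0.64580514  0.68510851  0.66849387]
0.06351795333850489 [0.41552894 0.35159827 0.0050072 ] [-1.92108233 -0.45697311  6.04085656] 12.675
0.0633446626877304 [ 0.08841395  0.39019813 -2.55555013] 13.7833
```

View pics/w5.png

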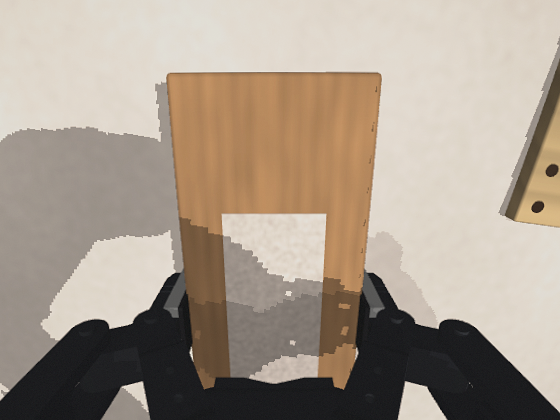

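The carton is held squarely, centred between the pads. Now to place it.

Run:
```python
from meas import *
T=b2w([0,-.007]); yaw=BOARD[2]; print(T)
ctrl.move_linear([*T,.14],rot(yaw),speed=.2)
ctrl.move_linear([*T,.06],speed=.12)
ctrl.wait(.2)
g=ctrl.move_linear([*T,.041],speed=.03,guard=4); o=get_obs(); print(g,o["position"],o["force"],o["time"])
s,_=snap("side","side6")
```

```text
[0.58638948 0.00139199]
True [0.58601215 0.00122847 0.04197559] [-1.19870029  0.12875171  4.32823501] 17.4833
```

View pics/side6.png

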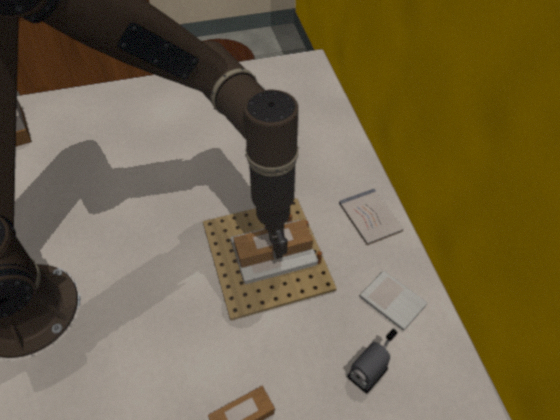

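Run:
```python
from meas import *
ctrl.move_gripper(.082); ctrl.wait(.2)
p=get_obs()["position"]
ctrl.move_linear([*p[:2],.16],speed=.2)
P=np.array([.43502,-.35676]);A=.25737
ctrl.reach([*P,.16],rot(A)); o=get_obs(); print(o["position"],o["joint_positions"].round(2),o["time"])
s,o=snap("wrist","w7"); s2,_=snap("top","top7")
c,a,sz,box=carton(s2,(317,235),.077,60); print("long",a-BOARD[2],sz,w2b(c)*1e3)
c,a,sz,box=tinpose(s2,None); print("tin",a-BOARD[2],sz,w2b(c)*1e3)
cv2.imwrite("pics/c7.png",cv2.resize(s2["image"][185:305,240:390],None,fx=5,fy=5,interpolation=cv2.INTER_CUBIC))
```

```text
[ 0.43548507 -0.35627358  0.15971083] [-0.34  0.23 -0.34 -0.   -1.    2.17] 20.2417
long -1.5700294 [240.44305419921875, 270.9418029785156] [-16.2458128    4.07625189]
tin -0.002762273 [33.85300827026367, 179.52552795410156] [ 0.51362412 42.2608364 ]
```

View pics/w7.png

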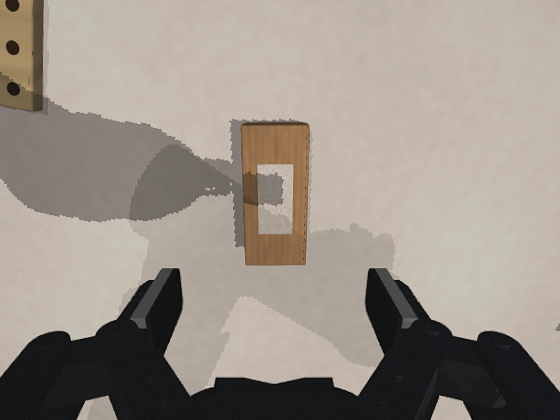

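View pics/c7.png

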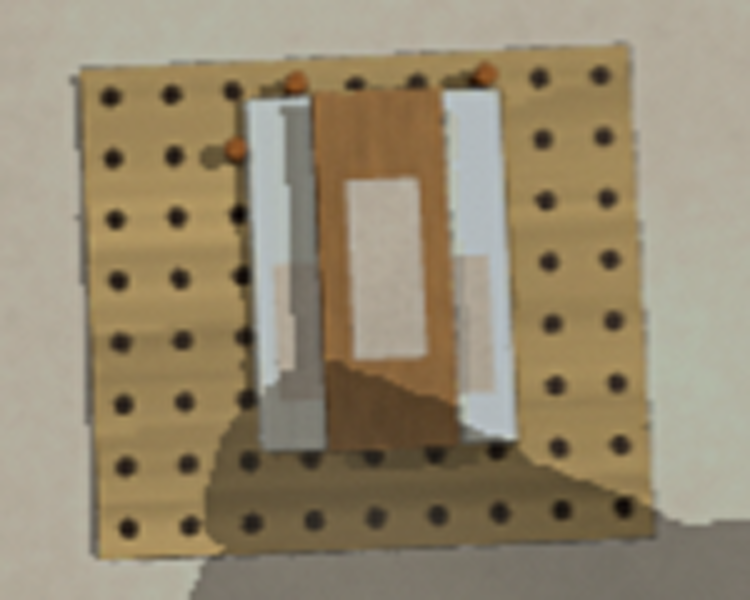

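The carton looks centred on the tin. In the crop its top corners are at (312,93), (440,90), (460,446) and (326,450), and the tin's are at (246,100), (499,92), (517,438) and (262,450). The short carton in the wrist view is at (243,126), (309,125), (305,265) and (246,265).

Run:
```python
from meas import *
s,o=snap("wrist"); s2,_=snap("top")
f=lambda L:[(240+x/5-.4,185+y/5-.4) for x,y in L]
for nm,L,z in [("long",[(312,93),(440,90),(460,446),(326,450)],.077),("tin",[(246,100),(499,92),(517,438),(262,450)],.037)]:
    q=w2b(cast(s2,f(L),z))*1e3; print(nm,q.mean(0),np.linalg.norm(q[0]-q[3]),np.linalg.norm(q[0]-q[1]),np.arctan2(*(q[0]+q[1]-q[2]-q[3])[::-1]))
q=cast(s,[(243,126),(309,125),(305,265),(246,265)],.036,o)
d=(q[0]+q[1]-q[2]-q[3]); A=np.arctan2(d[1],d[0]); print(A,q.mean(0),np.linalg.norm(q[0]-q[3]),np.linalg.norm(q[0]-q[1]))
P=np.array([.43502,-.35676])
C=(P+q.mean(0)[:2])/2; A=(A+.25737)/2; print("diff",q.mean(0)[:2]-P)
assert np.linalg.norm(q.mean(0)[:2]-P)<.006
ctrl.move_linear([*C,.10],rot(A),speed=.2)
g=ctrl.move_linear([*C,.004],speed=.12,guard=10); o=get_obs(); print(g,o["position"],o["force"])
ctrl.move_gripper(.04,40); o=get_obs(); print(o["width"],o["position"],o["force"],o["time"])
ctrl.move_linear([*C,.19],speed=.2)
snap("wrist","w8"); o=get_obs(); print(o["width"],o["force"],o["time"])
```

```text
long [-0.8468395  -6.33384507] 175.65120808403006 63.24159236591807 -0.0003458459644868503
tin [-0.32470126 -7.3692123 ] 178.49729431150487 129.53669146694915 0.0009257436181033473
0.2574078702187411 [ 0.43262784 -0.35796953  0.036     ] 0.12032875709382627 0.05094181302040535
diff [-0.00239216 -0.00120953]
False [ 0.43444893 -0.35764344  0.00481557] [ 0.83190185 -0.66919843 -0.28335798]
0.05139406926439604 [ 0.43436857 -0.35760165  0.00489235] [-0.78160402  1.00867271  6.87696335] 22.225
0.05148976951294744 [-0.16461146 -0.33204068 -0.24516896] 23.3583
```

View pics/w8.png

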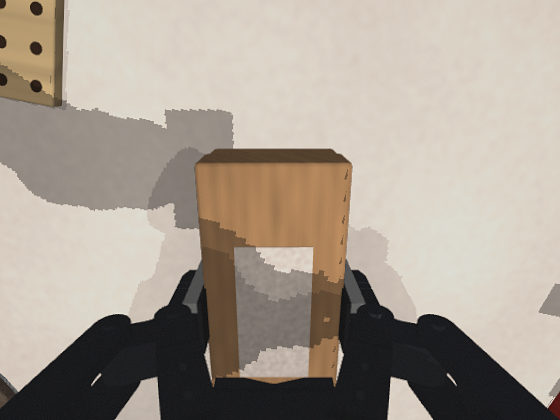

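The short carton is held squarely (visible far face is expected since the camera sits beyond that end). Placing it on top.

Run:
```python
from meas import *
T=b2w([-.0003,-.0068]); yaw=BOARD[2]
ctrl.move_linear([*T,.19],rot(yaw),speed=.2)
ctrl.move_linear([*T,.10],speed=.12)
ctrl.wait(.2)
g=ctrl.move_linear([*T,.081],speed=.03,guard=4); o=get_obs(); print(g,o["position"],o["force"],o["time"])
ctrl.move_gripper(.075); ctrl.wait(.2)
ctrl.move_linear([*T,.22],speed=.2)
ctrl.reach([.3,.45,.25],rot(.5))
s2,_=snap("top","top9"); snap("side","side9"); print(get_obs()["time"])
cv2.imwrite("pics/c9.png",cv2.resize(s2["image"][185:305,240:390],None,fx=5,fy=5,interpolation=cv2.INTER_CUBIC))
```

```text
True [0.58575459 0.00148642 0.08192835] [-0.36750034 -0.58704039  3.86855886] 27.1417
30.5667
```

View pics/c9.png

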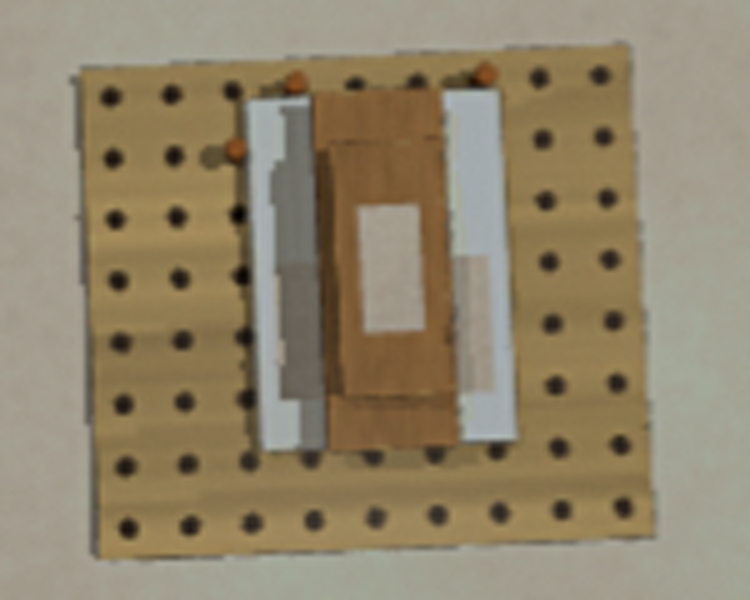

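View pics/side9.png

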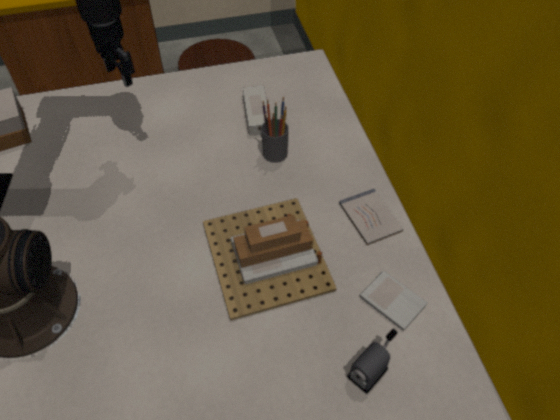

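The three-tier pile stands straight. In the crop, the short carton's top corners are at (330,143), (444,140), (455,395) and (343,399). A final numeric check, then I hand in.

Run:
```python
from meas import *
s2,_=snap("top")
f=lambda L:[(240+x/5-.4,185+y/5-.4) for x,y in L]
ok=True
for nm,L,z in [("short",[(330,143),(444,140),(455,395),(343,399)],.113),("long",[(312,93),(440,90),(460,446),(327,450)],.077),("tin",[(246,100),(499,92),(517,438),(262,450)],.037)]:
    q=w2b(cast(s2,f(L),z))*1e3; m=q.mean(0); print(nm,m,np.linalg.norm(q[0]-q[3]),np.linalg.norm(q[0]-q[1]),np.arctan2(*(q[0]+q[1]-q[2]-q[3])[::-1]))
    ok&=np.linalg.norm(m-[0,-7])<5
print(ok)
if ok: job_done(); print("handed in",get_obs()["time"])
```

```text
short [-1.50143876 -7.82583387] 121.9043066572522 54.4238785726381 -0.001278985712716448
long [-0.85207554 -6.45611723] 175.66933887624637 63.24159236591807 0.0010480671798996403
tin [-0.32470126 -7.3692123 ] 178.49729431150487 129.53669146694915 0.0009257436181033473
True
the job is handed in; nothing more can be done
the job is handed in; nothing more can be done
```

The pile is built and handed in at about 31 s of the 72 s allowed; `job_done()` reports no verdict, so the result rests on my own camera checks.

I swung the tin about its far left corner with the shut fingers until it sat against both far pegs and the side peg. I skipped a separate sideways push because the tin was already within 0.5 mm of home in y. I then set the long carton on the tin and the short carton on the long one. Each was lowered until the wrist force changed by 4 N and then released, and the arm moved clear.

The last top-view check, in the board frame with the target at (0, -7) mm:

| Part | x (mm) | y (mm) | Angle to board (rad) |
|---|---|---|---|
| Tin | -0.3 | -7.4 | 0.001 |
| Long carton | -0.9 | -6.5 | 0.001 |
| Short carton | -1.5 | -7.8 | -0.001 |

- **Disagreements:** The top and wrist views differed by about 2 mm on where the long carton lay and 2.7 mm on the short one, so I gripped at the average.
- **Failed check:** My automatic colour mask failed once the long carton was on the tin, because it merged with the board. The final positions therefore come from corners I read by eye in an enlarged crop.
- **Bystanders:** The last side picture shows the cup and sharpener where they started. I did not measure them.

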